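# Free a print head from its dock and hold it upright over the nozzle camera

### The job

Free the print head in the sloping parking dock by turning the dock's clamp knob a quarter turn anticlockwise (seen from above), fully round, then draw the head out along the slope. Turn it upright with its nozzle pointing straight down and finish holding it still in the gripper, nozzle centred over the lens of the upward-looking camera and about 5 cm above it; the head must not touch the camera and nothing else on the bench is to be disturbed.

Things in the scene. Friction and masses are not known exactly. Their poses are not given: they have to be found in the camera images.
- dock_mouth (a point): Centre of the parking dock's socket mouth, 75 mm above the table. Dock axes: z up, x horizontal away from the robot's side, y left. The socket (aluminium, opening 34 (x) x 38 (y) mm, walls 36 mm deep, 8 mm thick, open below) leans: its way out points 28 degrees from vertical, up and towards dock -x, i.e. (-0.469, 0, 0.883) in dock axes. About 2 mm clearance round the head.
- clamp (a joint): Angle of the clamp knob (rad) about its vertical axis: 0 = clamped, its steel bar lies over the head's flange and blocks the way out; grows anticlockwise from above to a stop at 1.57 (free, bar pointing to dock -x). Starts at 0 to 0.2. Takes about 0.05 N m and stays where it is left.
- clamp_grip (a point): Clamp knob, an upright black bar grip 40 long (y), 14 thick (x), 40 mm tall. Point on its vertical axis, 14 mm below its top, 120 mm above the table, 95 mm from the mouth in dock -y. Axes turn with the knob, equal to the dock's at joint 0: y along the grip and towards the tip of the steel swing bar (14 wide, 6 thick, 87 to 93 mm above the table, reaching 80 mm from the axis).
- head_grip (a point): Centre of the print head's grey grip block, where to grasp: 30 (x) x 24 (y) x 46 mm (z), flat sides, a 3 mm brass stub on top. Head axes: z along the head from nozzle to grip block (while parked it leans 28 degrees to dock -x, up the slope), y the dock's y while parked. Parked, the point lies 29 mm up the slope from the mouth. The block stands on the flange, 23 mm below this point.
- head_nozzle (a point): Tip of the brass nozzle, the lower end of the head: on the head's z axis, 89 mm below the grip centre; same axes as head_grip (z points up when the head is upright with the nozzle down). Parked it lies below the socket, 60 mm down the slope from the mouth.
- head: The print head, 115 mm long, 0.15 to 0.31 kg, origin under the centre of its flange (29 mm below the grip centre, 60 mm above the nozzle tip), axes as head_grip. Flange 44 (x) x 52 (y) x 6 mm, resting on the socket's rim; under it a finned body 30 x 34 x 40 mm sits in the socket, then a heater block and nozzle, 20 mm long together.
- camera: Fixed upward-looking nozzle camera: black box 76 x 70 x 28 mm with an aluminium ring 48 mm across and a black lens barrel 30 mm across on top. Origin under its centre on the table, z up.
- camera_lens (a point): Centre of the camera's lens, on top of the barrel, 44 mm above the table. z up.
- dock: The dock, fixed; origin on the table straight below the mouth, axes as dock_mouth. Dark steel base plate 12 mm thick from x -55 to +75 and y -128 to +48 mm; the aluminium socket above its origin and a clamp post 30 mm across at y -95 mm.
- jar: Bystander: clear jar with black cap, 44 mm across, 55 mm tall. Origin under its centre.
- driver: Bystander: screwdriver lying along its x, 170 mm long, handle 26 mm thick. Origin at mid length on the table.
- spanner: Bystander: steel spanner lying along its x, 150 mm long. Origin at mid length on the table.
- gear: Bystander: black printed gear 48 mm across, 22 mm tall. Origin under its centre.
- caliper: Bystander: sliding caliper lying along its x, 220 mm long, 11 mm thick. Origin at mid length on the table.
- profile: Bystander: aluminium profile offcut 120 x 20 x 20 mm lying along its x. Origin under its centre.
Mind the look-alikes: they are no part of the job. What is shaped like the head but turquoise is not meant.

How it is judged:
By the outcome, as a careful person would: the job done as asked, in the order asked, and still so for the second after the job is handed in, while the arm keeps its last pose, push and grip.
It also fails if it takes over 53 s, if anything falls off the work surface, if the arm or the gripper's body presses on something with over 40 N, if the wrist force passes 120 N, or if a joint passes its speed limit or range.

### The arm

A 6-joint arm with a two-finger parallel gripper is mounted at the origin on the work surface. World frame = base frame: x ahead of the robot, y to its left, z up, the work surface at z = 0. Lengths are in m, angles in degrees, forces in N, time in s.
With the tool pointing down it reaches from about 0.3 to 0.75 m from the base axis. Payload 8.5 kg.
Tool frame: the origin (TCP) lies midway between the tips of the shut fingers; the grasp point (between the pads) lies 19 mm behind it; y points along the fingers, x is the direction in which the jaws open and shut, and the axes are right-handed (so a half turn about y gives the same grasp; the last joint's range is limited). The gripper opens to 85 mm and grips with 20 to 120 N. Pads are 22 mm wide; open, the fingers measure 114 mm over their backs; the gripper's body (76 mm by 85 mm) begins 54 mm behind the grasp point. The pads swing forward as they close: fully open they stand 13 mm farther back than shut.
Start: joints at [-86.419, 21.807, 74.336, -0, 83.858, -12.336], TCP at [0.151, -0.529, 0.206] pointing down, gripper open.
Joint ranges: [-178.18, 178.18], [-50.72, 133.34], [12.68, 142.11], [-81.47, 261.47], [9.98, 163.14], [-165.26, 165.26]. Speed limits (degrees/s): [136.94, 136.94, 180, 180, 180, 180].

### API

Orientations are given as a 3x3 rotation matrix whose columns are the frame's x, y, z axes.
In Python, from rig import env gives the robot as it stands.
- The arm moves only by the tool carry_out, never from a script. Its argument "plan" is a list of rows, each a list of 3 entries, a list of its own where there are three numbers: the shift along the tool's x, y, z in m, then the turn, a rotation vector about the tool's x, y, z in degrees, then the finger opening in m, from 0 to 0.0854. In form: [[[dx, dy, dz], [ax, ay, az], jaw], ...]. A call has 1 to 8 rows; each row shifts and turns the commanded pose from where the row before left it, along the tool's axes as they then stand; what a row does not reach is not made up. A row lasts 1/8 s, in which the tool goes at most 62.5 mm and 10.7 degrees, less where a joint would pass 70% of its speed; a pose out of reach is approached as far as the arm can. A call is refused whole if a number of a shift passes 0.0625 or a number of a turn 10.7, either way. A call with a gripper value outside its range is refused whole. The fingers move at their own pace and stop on an object; "force" is the grip in N (left out, the last holds). Time passes only in rows, so rows that do not move let the fingers close. It gives the time, the measured TCP pose, the force and the opening at its end, in the units of the state.
- env.observe(): the state, without advancing time (a new reading comes with each control period).
- env.get_image(name): name is "side" or "top" or "wrist"; returns a dict with "image" (400x640x3 uint8, red, green, blue), "vfov" (degrees; the focal length in pixels is half the picture's height over the tangent of half this angle, whatever the lens; pixels are square), "cx", "cy" (the principal point, pixels), "rvec" (rotation vector, rad) and "tvec" (3), from world to camera coordinates, as OpenCV has them; the wrist camera has in their place "tool_from_camera" (4x4, takes a point from camera to tool coordinates, whose origin is the TCP and whose axes are the tool frame's). Camera axes: x right, y down, z forward; pixel columns grow to the right and rows downward; lengths in m; the calibration is good to about 2 mm. The wrist camera is an equidistant fisheye: a pixel r from the principal point sees the ray r / f radians off the axis. A picture is of the moment at which its call begins: read the wrist's pose just before it. There is no depth.
- env.close_job(): hands the job in, once; it reports no verdict.
Trained networks look in a picture, given as the dict that the camera call returned (one of the last four; its "shot" number tells which), for a name from the list of things; names that differ only in an ending like _2 or _b are one class to them, and where a whole thing is asked for, a point or a joint stands for the part that bears it (a point fixed in the world has none). Each returns a list of dicts, best first, with "conf" (0 to 1); they miss things now and then, are a little off and sometimes report something else, mostly with a low value. They report only what shows in the picture. A call takes as long as a camera call. They do not tell look-alikes from the thing itself.
- env.outline_of(target, picture): "mask" (400x640 bool, what is visible of it) and "pixel" ([row, column] in pixels, amid what is visible of it).
The state is a dict: "time_s": time; "q": joint angles; "qvel": joint speeds; "joint_efforts": joint torques, N m; "position": TCP position; "tool_rot": TCP orientation; "ft_force": force on the tool from outside, world axes, zero at the start; "wrist_torque": the same for the moment, N m; "grip_width": finger opening in m.
Only numpy, scipy, OpenCV 4.12 (cv2) and the standard library are available. Lean on these libraries where they do the work, as an engineer would, in place of code of your own. Each camera call takes 0.05 s, during which the arm holds its last target.

## Working session

There is one attempt and no reset: what is moved stays moved. The work goes in short steps, Python scripts to look and compute and a tool call to move; the robot and the scene stay as the last step left them, time stands still between calls to the robot, and variables do not carry over. Pictures are saved under pics/ and viewed, and the job is handed in when it is done.

Besides the shell and the picture viewer there is one more tool, called after "Emit:" by a JSON object that holds its "api" and its "payload". carry_out: Moves the arm, as the interface text tells. Its arguments: {"type":"object","properties":{"plan":{"type":"array","items":{"type":"array"}},"force":{"type":"number"}},"required":["plan"]}

```bash
ls; mkdir -p pics
cat > h.py <<'E'
import numpy as np, cv2
from rig import env
def save(im,name,crop=None,scale=1):
    a=im["image"]
    if crop: r0,r1,c0,c1=crop; a=a[r0:r1,c0:c1]
    a=cv2.resize(a,None,fx=scale,fy=scale,interpolation=cv2.INTER_CUBIC)
    cv2.imwrite("pics/"+name,a[:,:,::-1].copy())
def f(im): return im["image"].shape[0]/2/np.tan(np.radians(im["vfov"])/2)
def ray(im,px):  # px (row,col) -> origin, dir world
    R=cv2.Rodrigues(np.array(im["rvec"],float))[0]; t=np.array(im["tvec"],float).ravel()
    d=np.array([(px[1]-im["cx"])/f(im),(px[0]-im["cy"])/f(im),1.])
    d=R.T@d; return -R.T@t, d/np.linalg.norm(d)
def at_z(im,px,z):
    o,d=ray(im,px); return o+d*(z-o[2])/d[2]
def proj(im,P):
    R=cv2.Rodrigues(np.array(im["rvec"],float))[0]; t=np.array(im["tvec"],float).ravel()
    c=np.atleast_2d(P)@R.T+t
    return np.c_[c[:,1]/c[:,2]*f(im)+im["cy"], c[:,0]/c[:,2]*f(im)+im["cx"]]
def tri(i1,p1,i2,p2):
    o1,d1=ray(i1,p1);o2,d2=ray(i2,p2)
    A=np.c_[d1,-d2]; s=np.linalg.lstsq(A,o2-o1,rcond=None)[0]
    a=o1+s[0]*d1;b=o2+s[1]*d2
    return (a+b)/2,np.linalg.norm(a-b)
E
python3 - <<'E'
from h import *
import pickle
T=env.get_image("top");S=env.get_image("side")
pickle.dump((T,S),open("ts.pkl","wb"))
save(T,"top0.png");save(S,"side0.png")
for n in["head","dock","clamp","camera","jar","driver","spanner","gear","caliper","profile","head_grip"]:
  for nm,im in(("top",T),("side",S)):
    for o in env.outline_of(n,im): print(n,nm,round(o["conf"],2),np.round(o["pixel"]),o["mask"].sum())
s=env.observe();print(s["tool_rot"],s["position"],s["time_s"])
for im in (T,S): print(ray(im,(im["cy"],im["cx"])),f(im))
E
```

```text
pics
head top 0.82 [311. 214.] 678
head top 0.76 [170. 236.] 382
head side 0.91 [255. 264.] 638
head side 0.73 [323. 425.] 904
dock top 0.61 [163. 255.] 3103
dock top 0.16 [118. 286.] 394
dock side 0.9 [278. 260.] 3208
dock side 0.23 [182. 312.] 501
clamp top 0.85 [156. 262.] 386
clamp side 0.87 [225. 262.] 285
camera top 0.7 [192. 395.] 900
camera side 0.83 [183. 316.] 495
jar top 0.56 [157. 264.] 334
jar top 0.52 [147. 327.] 290
jar top 0.46 [192. 397.] 900
jar side 0.48 [204. 267.] 231
jar side 0.21 [344. 347.] 451
driver top 0.73 [249. 331.] 427
driver side 0.63 [226. 364.] 318
driver side 0.51 [206. 267.] 230
driver side 0.24 [243. 221.] 485
spanner top 0.95 [118. 282.] 450
spanner side 0.93 [243. 222.] 314
gear top 0.63 [156. 264.] 346
gear top 0.5 [246. 190.] 291
gear side 0.71 [344. 349.] 447
caliper top 0.78 [114. 383.] 817
caliper top 0.73 [145. 326.] 290
caliper top 0.3 [164. 252.] 3116
caliper side 0.88 [188. 246.] 332
profile top 0.93 [268. 428.] 399
profile top 0.18 [169. 236.] 396
profile side 0.59 [176. 375.] 219
head_grip top 0.93 [310. 213.] 596
head_grip top 0.62 [166. 232.] 397
head_grip side 0.73 [258. 268.] 617
head_grip side 0.6 [321. 432.] 980
[[ 2.74213269e-01  2.03985417e-05  9.61668905e-01]
 [-9.61668905e-01 -2.09042216e-05  2.74213269e-01]
 [ 2.56964907e-05 -1.00000000e+00  1.38844283e-05]] [ 0.15082495 -0.5289076   0.20612982] 1.2
(array([ 0.34972959, -0.0043596 ,  1.23085178]), array([ 0.13676487, -0.00256526, -0.99060022])) 489.01769446492625
(array([0.4006913 , 0.70165109, 0.65343061]), array([ 0.12184361, -0.78514213, -0.60721163])) 366.62035935855647
```

View pics/top0.png

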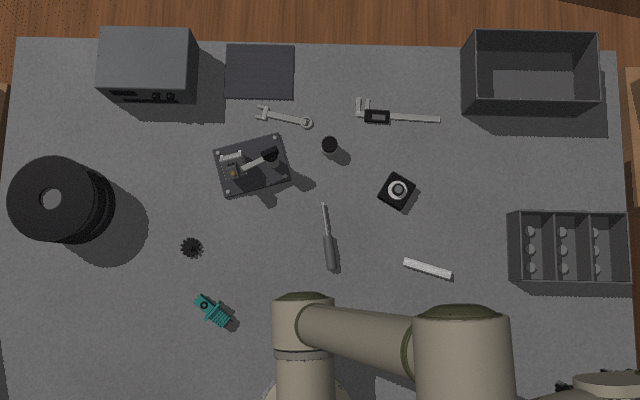

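View pics/side0.png

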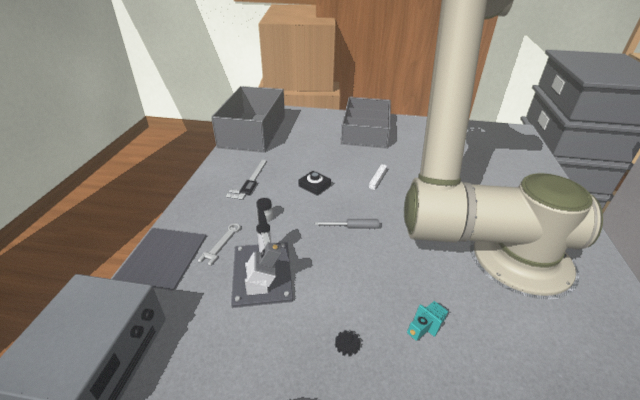

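Run:
```python
from h import *
import pickle
T,S=pickle.load(open("ts.pkl","rb"))
save(T,"top0c.png",(100,230,180,310),6)
save(S,"side0c.png",(190,320,190,320),6)
```

```text
(no output)
```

View pics/top0c.png

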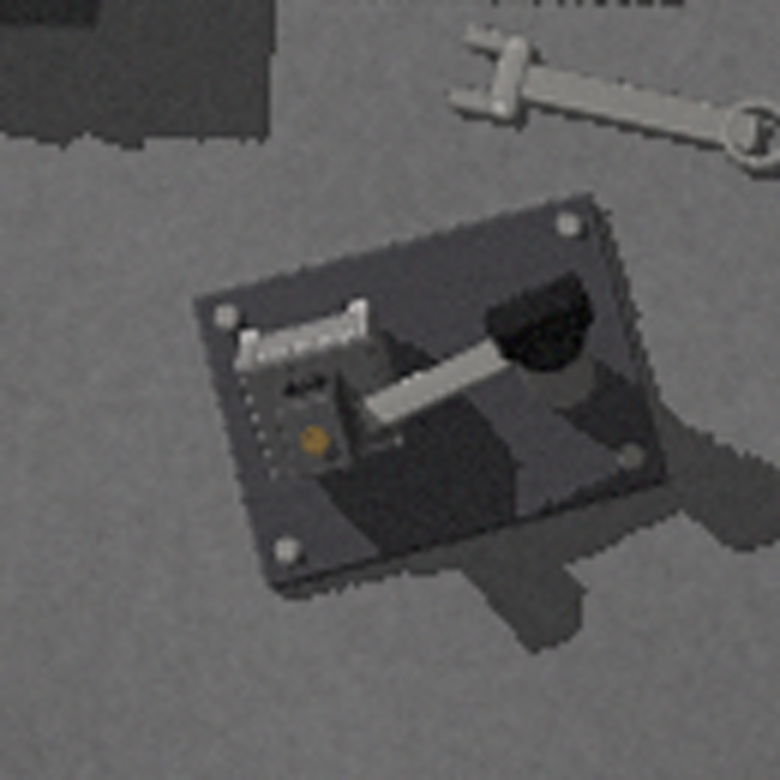

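View pics/side0c.png

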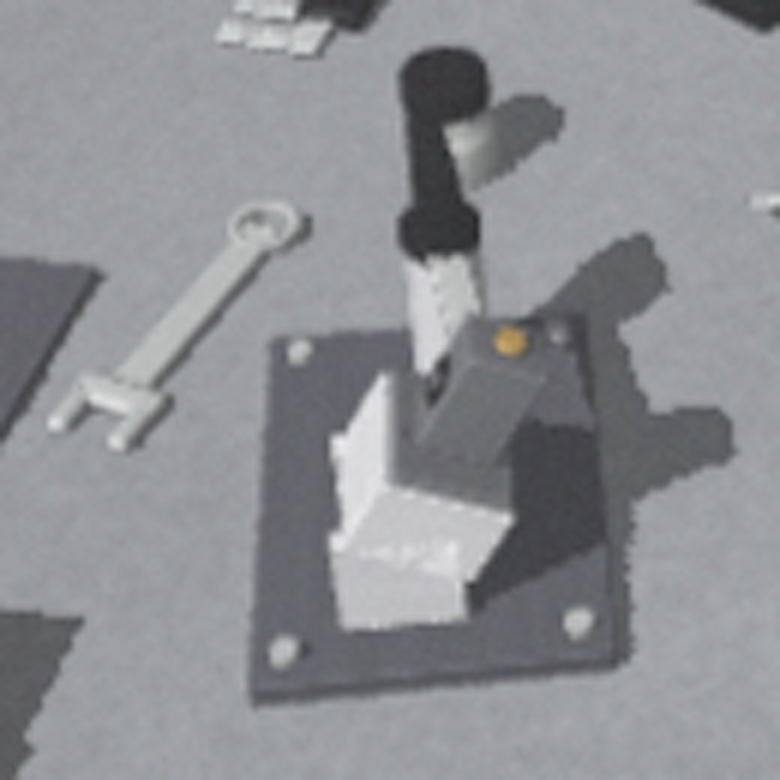

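```bash
cat > fit.py <<'E'
from h import *
import pickle
from scipy.optimize import least_squares
T,S=pickle.load(open("ts.pkl","rb"))
ct=lambda u,v:(100+(v+.5)/6-.5,180+(u+.5)/6-.5)
cs=lambda u,v:(190+(v+.5)/6-.5,190+(u+.5)/6-.5)
BL,BR,FR,FL=[(.075,.048,.012),(.075,-.128,.012),(-.055,-.128,.012),(-.055,.048,.012)]
u=np.array([-.469,0,.883]); stub=np.array([0,0,.075])+.055*u
obs=[(T,ct(195,300),BL),(T,ct(592,195),BR),(T,ct(664,468),FR),(T,ct(272,580),FL),(T,ct(315,439),stub),
(S,cs(272,342),BR),(S,cs(583,320),FR),(S,cs(628,655),FL),(S,cs(254,690),BL),(S,cs(511,341),stub)]
W=[1,1,1,1,2,1,1,1,1,2]
def pose(p): c,s=np.cos(p[2]),np.sin(p[2]); return np.array([[c,-s,0],[s,c,0],[0,0,1]]),np.array([p[0],p[1],0])
def res(p):
    R,t=pose(p); return np.concatenate([w*(proj(i,R@np.array(P)+t)[0]-np.array(px)) for (i,px,P),w in zip(obs,W)])
if __name__=="__main__":
    r=least_squares(res,[.63,.1,.2]);print(r.x,np.degrees(r.x[2]));print(r.fun.reshape(-1,2).round(1))
    R,t=pose(r.x)
    print("clamp axis",R@[0,-.095,.12]+t,"mouth",R@[0,0,.075]+t,"grip",R@(np.array([0,0,.075])+.029*u)+t)
    for nm,im in(("top",T),("side",S)):
        pass
    tt=np.array(T["cy"]),
    print("lens top", at_z(T,(188.5,397.5),.044),"side",at_z(S,(176,314.5),.044))
    save(T,"camt.png",(160,225,365,430),8);save(S,"cams.png",(155,205,285,345),10)
E
python3 fit.py
```

```text
[0.59175166 0.19463368 0.30090715] 17.240709563469462
[[-0.2 -1.2]
 [-1.  -0.8]
 [ 1.4  0.8]
 [ 1.6 -1.3]
 [ 0.5 -0.3]
 [-1.  -0.7]
 [-2.   0.2]
 [-0.5 -1.4]
 [ 0.2 -1.3]
 [-0.8  0.5]]
clamp axis [0.6199084  0.10390222 0.12      ] mouth [0.59175166 0.19463368 0.075     ] grip [0.57876178 0.19060252 0.100607  ]
lens top [ 0.55353621 -0.20816756  0.044     ] side [ 0.55107133 -0.19687283  0.044     ]
```

```bash
ls pics
```

```text
cams.png
camt.png
side0.png
side0c.png
top0.png
top0c.png
```

View pics/camt.png

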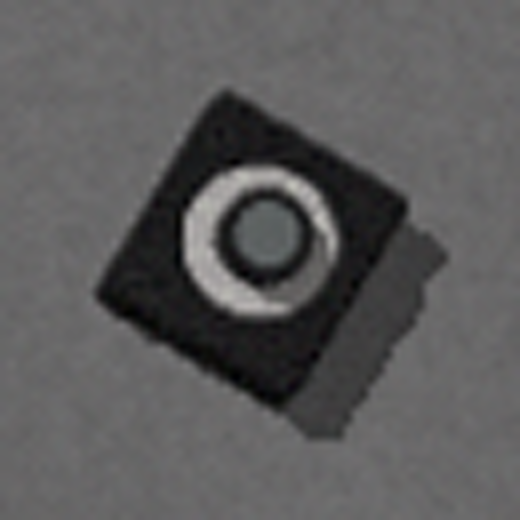

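View pics/cams.png

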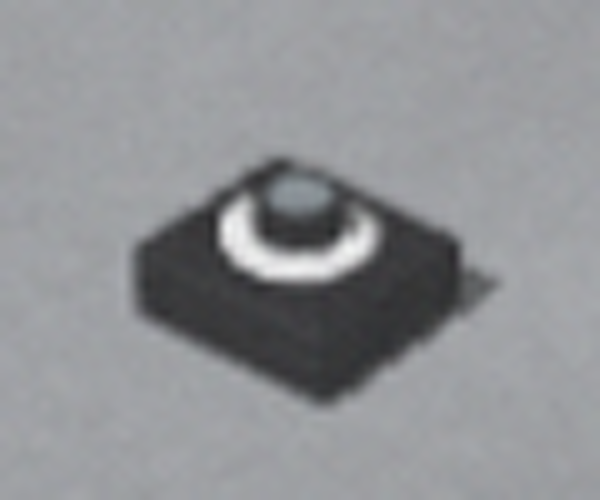

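```bash
cat > plan.py <<'E'
import numpy as np
from scipy.spatial.transform import Rotation as Ro, Slerp
def down(ang,tilt=0,tdir=0):
    a=np.radians(ang); x=np.array([np.cos(a),np.sin(a),0]);y=np.array([0,0,-1.]);return np.c_[x,y,np.cross(x,y)]
def rows(p0,R0,p1,R1,n,jaw,nd=4):
    """equal rows; rounding carried forward"""
    sl=Slerp([0,1],Ro.from_matrix([R0,R1])); p=np.array(p0,float);R=np.array(R0,float);out=[]
    for k in range(1,n+1):
        pt=p0+(p1-p0)*k/n; Rt=sl(k/n).as_matrix()
        d=np.round(R.T@(pt-p),nd); a=np.round(np.degrees(Ro.from_matrix(R.T@Rt).as_rotvec()),1)
        out.append([d.tolist(),a.tolist(),jaw]); p=p+R@d; R=R@Ro.from_rotvec(np.radians(a)).as_matrix()
    m=max(abs(np.array(r[0])).max() for r in out); q=max(np.linalg.norm(r[1]) for r in out)
    print("max",m,q,"end",p.round(4),"err",np.linalg.norm(p-p1),np.degrees(Ro.from_matrix(R.T@R1).magnitude()))
    for i in range(0,len(out),8): print(str(out[i:i+8]).replace(" ",""))
    return p,R
E
python3 - <<'E'
from h import *; from plan import *
import pickle
T,S=pickle.load(open("ts.pkl","rb"))
print(tri(T,(189.0,397.6),S,(173.8,314.9)),at_z(T,(189.0,397.6),.044),at_z(S,(173.8,314.9),.044))
s=env.observe()
w=env.get_image("wrist");print(np.round(w["tool_from_camera"],3),w["vfov"])
rows(s["position"],s["tool_rot"],np.array([.57,.12,.30]),down(29),16,.085)
E
```

```text
(array([ 0.5520337 , -0.20836511,  0.04431666]), np.float64(0.0004073211458836646)) [ 0.552294   -0.20841334  0.044     ] [ 0.55190352 -0.20880178  0.044     ]
[[ 1.    -0.001  0.001 -0.   ]
 [-0.001 -0.327  0.945 -0.168]
 [-0.    -0.945 -0.327  0.084]
 [ 0.     0.     0.     1.   ]] 65.70646984690485
max 0.0482 6.5 end [0.57 0.12 0.3 ] err 5.0588444804162e-05 0.015227862297655138
[[[-0.0318,-0.0059,0.0363],[0.0,-6.4,0.0],0.085],[[-0.0276,-0.0058,0.0397],[0.0,-6.5,0.0],0.085],[[-0.0229,-0.0059,0.0425],[0.0,-6.4,0.0],0.085],[[-0.018,-0.0059,0.0447],[0.0,-6.5,0.0],0.085],[[-0.0129,-0.0058,0.0466],[0.0,-6.4,0.0],0.085],[[-0.0075,-0.0059,0.0477],[0.0,-6.5,0.0],0.085],[[-0.0022,-0.0059,0.0482],[0.0,-6.4,0.0],0.085],[[0.0033,-0.0058,0.0482],[0.0,-6.4,0.0],0.085]]
[[[0.0086,-0.0059,0.0475],[0.0,-6.5,0.0],0.085],[[0.0139,-0.0059,0.0462],[0.0,-6.4,0.0],0.085],[[0.019,-0.0058,0.0444],[0.0,-6.5,0.0],0.085],[[0.024,-0.0059,0.0419],[0.0,-6.4,0.0],0.085],[[0.0284,-0.0059,0.0391],[0.0,-6.5,0.0],0.085],[[0.0327,-0.0058,0.0355],[0.0,-6.4,0.0],0.085],[[0.0364,-0.0059,0.0317],[0.0,-6.4,0.0],0.085],[[0.0397,-0.0059,0.0275],[0.0,-6.5,0.0],0.085]]
```

Candidates for the head: the turquoise one at top (311,214) / side (321,428), which is not meant, and the grey one in the dock at top (172,232) / side (250,270). I choose the grey one. The close crops show a grey block with a brass stub in the aluminium socket, and the steel bar lying over its flange. The knob is at top (153,270), and the lens at top (189,398).

Emit:
{"api": "carry_out", "payload": {"plan": [[[-0.032,-0.006,0.036],[0,-6.4,0],0.085],[[-0.028,-0.006,0.04],[0,-6.5,0],0.085],[[-0.023,-0.006,0.0425],[0,-6.4,0],0.085],[[-0.018,-0.006,0.045],[0,-6.5,0],0.085],[[-0.013,-0.006,0.0465],[0,-6.4,0],0.085],[[-0.0075,-0.006,0.048],[0,-6.5,0],0.085],[[-0.002,-0.006,0.048],[0,-6.4,0],0.085],[[0.003,-0.006,0.048],[0,-6.4,0],0.085]]}}

```text
time_s: 2.25
position: [0.3608, -0.2023, 0.2545]
tool_rot: [[0.925, 0.0, 0.381], [-0.381, -0.0, 0.925], [0.001, -1.0, -0.0]]
ft_force: [1.6, -0.0, -0.3]
grip_width: 0.0847
```

Emit:
{"api": "carry_out", "payload": {"plan": [[[0.0085,-0.006,0.0475],[0,-6.5,0],0.085],[[0.014,-0.006,0.046],[0,-6.4,0],0.085],[[0.019,-0.006,0.0445],[0,-6.5,0],0.085],[[0.024,-0.006,0.042],[0,-6.4,0],0.085],[[0.0285,-0.006,0.039],[0,-6.5,0],0.085],[[0.0325,-0.006,0.0355],[0,-6.4,0],0.085],[[0.0365,-0.006,0.0315],[0,-6.4,0],0.085],[[0.04,-0.006,0.0275],[0,-6.5,0],0.085]]}}

```text
time_s: 3.25
position: [0.5707, 0.1221, 0.3024]
tool_rot: [[0.873, 0.0, -0.488], [0.488, -0.0, 0.873], [0.0, -1.0, -0.0]]
ft_force: [0.8, -1.3, -0.5]
grip_width: 0.0854
```

```bash
cat >> h.py <<'E'
def wpose(im,st):
    "camera->world for wrist"
    M=np.eye(4);M[:3,:3]=st["tool_rot"];M[:3,3]=st["position"];return M@np.array(im["tool_from_camera"])
def wproj(im,C,P):
    c=(np.atleast_2d(P)-C[:3,3])@C[:3,:3]; fo=f(im)
    th=np.arctan2(np.hypot(c[:,0],c[:,1]),c[:,2]); ph=np.arctan2(c[:,1],c[:,0])
    return np.c_[im["cy"]+fo*th*np.sin(ph), im["cx"]+fo*th*np.cos(ph)]
def wray(im,C,px):
    x=px[1]-im["cx"];y=px[0]-im["cy"];r=np.hypot(x,y)+1e-12;th=r/f(im)
    d=np.array([np.sin(th)*x/r,np.sin(th)*y/r,np.cos(th)]);return C[:3,3],C[:3,:3]@d
def w_at_z(im,C,px,z):
    o,d=wray(im,C,px);return o+d*(z-o[2])/d[2]
E
python3 - <<'E'
from h import *
import pickle
env.observe()
st=env.observe();w=env.get_image("wrist");pickle.dump((w,st),open("w1.pkl","wb"))
print(st["time_s"],st["position"],np.round(st["tool_rot"],3),np.round(st["q"],1),np.round(st["ft_force"],2))
save(w,"w1.png")
E
```

```text
3.25 [0.57066649 0.12214685 0.30236927] [[ 0.873  0.    -0.488]
 [ 0.488 -0.     0.873]
 [ 0.    -1.    -0.   ]] [  0.5  22.8  57.1  -0.  100.  -28.8] [ 0.78 -1.3  -0.49]
```

View pics/w1.png

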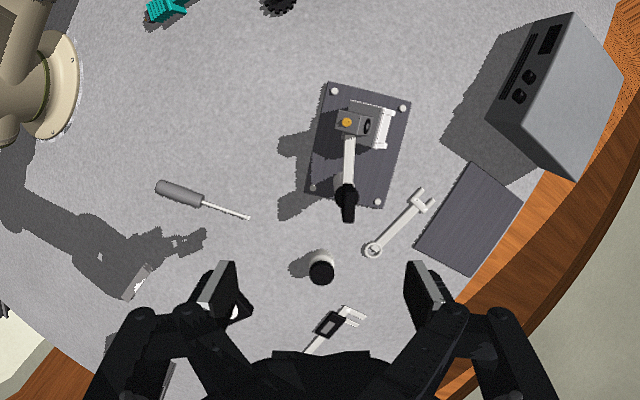

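Run:
```python
from h import *; from fit import pose
import pickle
w,st=pickle.load(open("w1.pkl","rb"))
C=wpose(w,st);R,t=pose([0.59175166,0.19463368,0.30090715])
for n,P in dict(BL=(.075,.048,.012),BR=(.075,-.128,.012),FR=(-.055,-.128,.012),FL=(-.055,.048,.012),stub=(-.0258,0,.1236),axis=(0,-.095,.134)).items():
    px=wproj(w,C,R@np.array(P)+t)[0]; print(n,px.round(1),"crop uv",((px[::-1]-[290,70])*5).round())
save(w,"w1c.png",(70,230,290,420),5)
```

```text
BL [101.2 412.2] crop uv [611. 156.]
BR [209.3 383.3] crop uv [466. 697.]
FR [193.2 303.4] crop uv [ 67. 616.]
FL [ 80.  327.4] crop uv [187.  50.]
stub [121.7 346.2] crop uv [281. 259.]
axis [207.9 349.9] crop uv [299. 689.]
```

View pics/w1c.png

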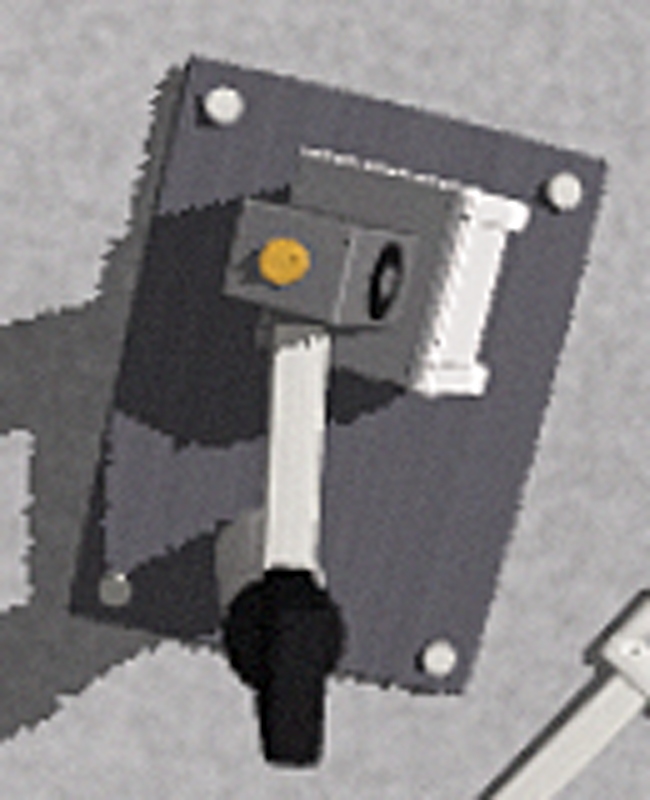

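```bash
cat > fit2.py <<'E'
from fit import *
w,st=pickle.load(open("w1.pkl","rb"));C=wpose(w,st)
cw=lambda u,v:(70+(v+.5)/5-.5,290+(u+.5)/5-.5)
wobs=[(cw(605,160),BL),(cw(464,692),BR),(cw(73,607),FR),(cw(190,56),FL),(cw(284,261),stub)]
def res2(p):
    R,t=pose(p);a=res(p).reshape(-1,2)
    b=np.array([1.5*(wproj(w,C,R@np.array(P)+t)[0]-np.array(px)) for px,P in wobs]);return np.r_[a,b].ravel()
if __name__=="__main__":
    r=least_squares(res2,[.59,.19,.3],loss="soft_l1");print(r.x,np.degrees(r.x[2]));print(res2(r.x).reshape(-1,2).round(1))
    R,t=pose(r.x)
    print("clamp axis",R@[0,-.095,.12]+t,"mouth",R@[0,0,.075]+t,"grip",R@(np.array([0,0,.075])+.029*u)+t)
    for z in (.093,):
        e=[[w_at_z(w,C,cw(*a),z) for a in s] for s in (((265,570),(275,345)),((320,575),(328,340)))]
        for a,b in e: d=(b-a);print(a,b,"angle y",np.degrees(np.arctan2(-d[0],d[1])))
E
python3 fit2.py
```

```text
[0.59175799 0.19462507 0.29831581] 17.092236673505333
[[-0.3 -1.1]
 [-0.9 -0.7]
 [ 1.5  0.8]
 [ 1.5 -1.3]
 [ 0.5 -0.3]
 [-1.1 -0.6]
 [-1.9  0.4]
 [-0.4 -1.4]
 [ 0.2 -1.3]
 [-0.8  0.5]
 [-0.4  2.4]
 [ 2.1  0.9]
 [ 3.1 -1.5]
 [-1.3 -0.2]
 [-0.2 -0.3]]
clamp axis [0.61967952 0.10382095 0.12      ] mouth [0.59175799 0.19462507 0.075     ] grip [0.5787577  0.19062759 0.100607  ]
[0.6059763 0.1163245 0.093    ] [0.57921708 0.16714588 0.093     ] angle y 27.7683606256989
[0.61888678 0.12208406 0.093     ] [0.58989615 0.17473565 0.093     ] angle y 28.837739399230372
```

Run:
```python
from h import *; from plan import *
s=env.observe()
p,R=rows(s["position"],s["tool_rot"],np.array([.620,.104,.180]),down(28.3),5,.05,3)
p,R=rows(p,R,np.array([.620,.104,.102]),down(28.3),3,.05,3)
```

```text
max 0.025 0.31622776601683794 end [0.6205 0.1039 0.1801] err 0.000554365832901105 0.02661604780730339
[[[0.006,0.024,-0.009],[-0.0,0.3,0.0],0.05],[[0.006,0.025,-0.008],[-0.0,0.3,0.0],0.05],[[0.006,0.024,-0.009],[-0.0,0.2,0.1],0.05],[[0.006,0.025,-0.008],[-0.1,0.3,-0.0],0.05],[[0.007,0.024,-0.009],[0.0,0.3,0.0],0.05]]
max 0.026 0.0 end [0.6206 0.1039 0.1021] err 0.0005821349604260055 0.02661604780730339
[[[-0.0,0.026,0.0],[0.0,-0.0,0.0],0.05],[[-0.0,0.026,0.0],[0.0,-0.0,0.0],0.05],[[-0.0,0.026,0.0],[0.0,-0.0,0.0],0.05]]
```

Emit:
{"api": "carry_out", "payload": {"plan": [[[0.006,0.024,-0.009],[0,0.2,0],0.05],[[0.006,0.025,-0.008],[0,0.2,0],0.05],[[0.006,0.024,-0.009],[0,0.2,0],0.05],[[0.006,0.025,-0.008],[0,0.2,0],0.05],[[0.006,0.024,-0.009],[0,0.1,0],0.05],[[0,0.02,0],[0,0,0],0.05]]}}

```text
time_s: 4.05
position: [0.6172, 0.0968, 0.1588]
tool_rot: [[0.882, -0.001, -0.471], [0.471, -0.0, 0.882], [-0.001, -1.0, 0.0]]
ft_force: [0.0, -0.2, 0.6]
grip_width: 0.0498
```

Run:
```python
from h import *
import pickle
st=env.observe();w=env.get_image("wrist");pickle.dump((w,st),open("w2.pkl","wb"))
print(st["time_s"],st["position"],np.round(st["tool_rot"],3),np.round(st["q"],1),np.round(st["ft_force"],2))
C=wpose(w,st)
print(wproj(w,C,[[.620,.104,.134],[.620,.104,.102]]))
save(w,"w2.png",None,1.2)
```

```text
4.05 [0.61718931 0.09684107 0.15881715] [[ 0.882 -0.001 -0.471]
 [ 0.471 -0.     0.882]
 [-0.001 -1.     0.   ]] [ -1.9  31.3  66.1  -0.   82.6 -30. ] [ 0.01 -0.2   0.6 ]
[[219.57264604 329.3645323 ]
 [203.67515469 328.27279024]]
```

View pics/w2.png

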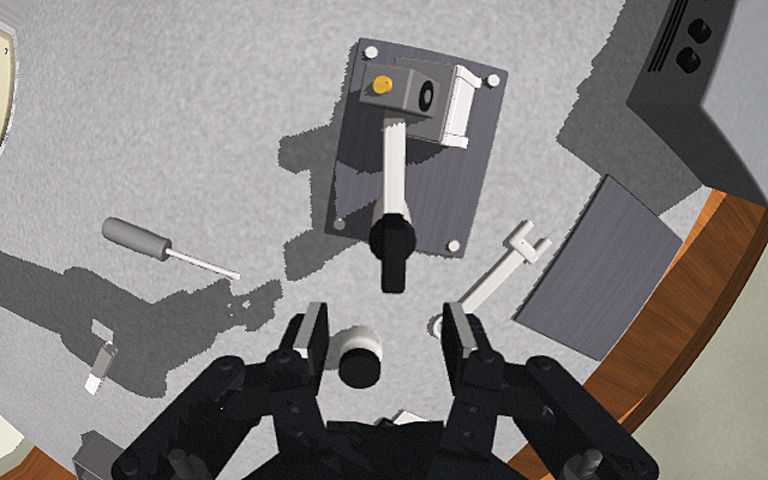

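Run:
```python
from h import *; from plan import *
s=env.observe();print(s["time_s"],s["position"],s["qvel"])
p,R=rows(s["position"],s["tool_rot"],np.array([.620,.104,.158]),down(28.3),1,.05,4)
p,R=rows(p,R,np.array([.620,.104,.102]),down(28.3),3,.05,3)
```

```text
4.1 [0.61586467 0.0970271  0.15621848] [ 0.15251274 -0.70979225 -1.31968173  0.04970316  4.40277464  0.05533941]
max 0.0069 0.41231056256176607 end [0.62  0.104 0.158] err 2.503310989198908e-05 0.06306515425982116
[[[0.0069,-0.0018,0.0042],[-0.2,-0.2,-0.3],0.05]]
max 0.019 0.0 end [0.62  0.104 0.102] err 5.831089173803847e-05 0.06306515425982116
[[[-0.0,0.019,0.0],[0.0,-0.0,0.0],0.05],[[-0.0,0.018,0.0],[0.0,-0.0,0.0],0.05],[[-0.0,0.019,0.0],[0.0,-0.0,0.0],0.05]]
```

Emit:
{"api": "carry_out", "payload": {"plan": [[[0.007,-0.002,0.004],[-0.2,-0.2,-0.3],0.05],[[0,0.014,0],[0,0,0],0.05],[[0,0,0],[0,0,0],0.05],[[0,0,0],[0,0,0],0.05]]}}

```text
time_s: 4.6
position: [0.6213, 0.1041, 0.1484]
tool_rot: [[0.88, 0.007, -0.474], [0.474, -0.001, 0.88], [0.005, -1.0, -0.004]]
ft_force: [0.3, -0.5, -0.1]
grip_width: 0.0501
```

Run:
```python
from h import *; from plan import *
s=env.observe();print(s["time_s"],s["position"],s["qvel"],np.degrees(np.arctan2(s["tool_rot"][1][0],s["tool_rot"][0][0])))
p,R=rows(s["position"],s["tool_rot"],np.array([.620,.104,.102]),down(28.3),3,.05,3)
```

```text
4.6 [0.62133917 0.10408844 0.14839265] [-0.05109624 -0.26917835 -0.19541164 -0.01011729  0.00510409 -0.04215061] 28.317579759395866
max 0.016 0.14142135623730953 end [0.6202 0.1045 0.1024] err 0.0006409515911284518 0.02478742783823633
[[[-0.0,0.015,0.0],[0.1,0.0,0.1],0.05],[[-0.001,0.016,0.0],[0.0,0.0,0.1],0.05],[[-0.0,0.015,0.001],[0.1,0.0,0.1],0.05]]
```

Emit:
{"api": "carry_out", "payload": {"plan": [[[-0.001,0.015,0],[0.1,0,0.1],0.05],[[0,0.016,0],[0.1,0,0.1],0.05],[[0,0.016,0],[0,0,0],0.05],[[0,0,0],[0,0,0],0.03],[[0,0,0],[0,0,0],0.005],[[0,0,0],[0,0,0],0.005],[[0,0,0],[0,0,0],0.005],[[0,0,0],[0,0,0],0.005]], "force": 30}}

```text
time_s: 5.6
position: [0.6197, 0.103, 0.1014]
tool_rot: [[0.88, -0.001, -0.474], [0.474, -0.0, 0.88], [-0.001, -1.0, -0.0]]
ft_force: [-5.6, -2.9, 0.7]
grip_width: 0.0129
```

Emit:
{"api": "carry_out", "payload": {"plan": [[[0,0,0],[0,-6,0],0.005],[[0,0,0],[0,-8,0],0.005],[[0,0,0],[0,-8,0],0.005],[[0,0,0],[0,-8,0],0.005],[[0,0,0],[0,-8,0],0.005],[[0,0,0],[0,-8,0],0.005],[[0,0,0],[0,-8,0],0.005],[[0,0,0],[0,-8,0],0.005]]}}

```text
time_s: 6.6
position: [0.6199, 0.1035, 0.1014]
tool_rot: [[-0.01, 0.0, -1.0], [1.0, 0.001, -0.01], [0.001, -1.0, -0.0]]
ft_force: [-3.7, -0.8, -0.8]
grip_width: 0.0127
```

Emit:
{"api": "carry_out", "payload": {"plan": [[[0,0,0],[0,-6,0],0.005],[[0,0,0],[0,-6,0],0.005],[[0,0,0],[0,-5,0],0.005],[[0,0,0],[0,-2,0],0.005],[[0,0,0],[0,0,0],0.005],[[0,0,0],[0,0,0],0.005]]}}

```text
time_s: 7.35
position: [0.6199, 0.1036, 0.1014]
tool_rot: [[-0.329, 0.0, -0.944], [0.944, 0.001, -0.329], [0.001, -1.0, -0.0]]
ft_force: [-5.1, -0.4, 1.3]
grip_width: 0.0127
```

Run:
```python
from h import *
import pickle
st=env.observe();w=env.get_image("wrist");pickle.dump((w,st),open("w3.pkl","wb"))
print(st["time_s"],st["position"],np.degrees(np.arctan2(st["tool_rot"][1][0],st["tool_rot"][0][0])),np.round(st["q"],1),np.round(st["ft_force"],2),np.round(st["wrist_torque"],3))
save(w,"w3.png",None,1.2)
```

```text
7.35 [0.61990495 0.10364743 0.10143226] 109.21964386476024 [-1.300e+00  3.450e+01  7.020e+01  1.000e-01  7.530e+01 -1.105e+02] [-5.06 -0.45  1.25] [-0.062  1.08  -0.593]
```

View pics/w3.png

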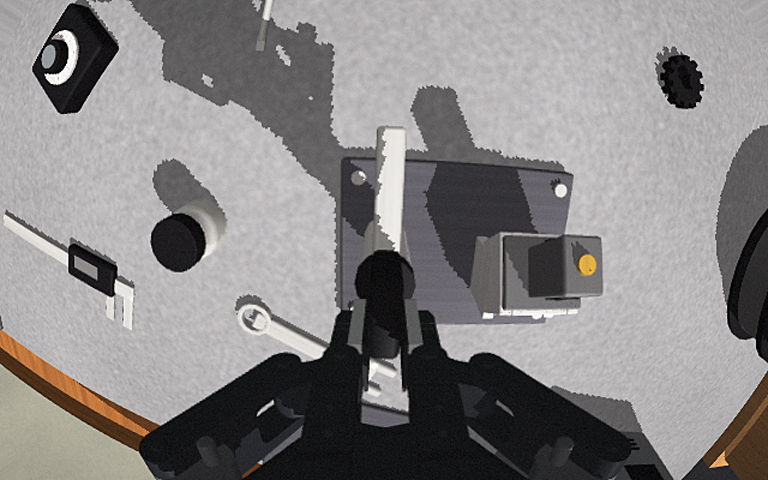

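Emit:
{"api": "carry_out", "payload": {"plan": [[[0,0,0],[0,1,0],0.04],[[0,0,0],[0,0,0],0.05],[[0,0,0],[0,0,0],0.05],[[0,-0.02,0],[0,0,0],0.05],[[0,-0.03,0],[0,0,0],0.05],[[0,-0.04,0],[0,0,0],0.05],[[0,-0.01,0],[0,0,0],0.05],[[0,0,0],[0,0,0],0.05]]}}

```text
time_s: 8.4
position: [0.6205, 0.1036, 0.201]
tool_rot: [[-0.314, 0.002, -0.949], [0.949, 0.001, -0.314], [0.0, -1.0, -0.002]]
ft_force: [-0.2, -0.5, -0.2]
grip_width: 0.0504
```

```bash
cat > geo.py <<'E'
from h import *; from plan import *
yaw=np.radians(17.09); c,s_=np.cos(yaw),np.sin(yaw)
RD=np.array([[c,-s_,0],[s_,c,0],[0,0,1]])
U=RD@np.array([-np.sin(np.radians(28)),0,np.cos(np.radians(28))])
XT=RD@[0,1,0]; YT=-U; RG=np.c_[XT,YT,np.cross(XT,YT)]
MOUTH=np.array([.59176,.19462,.075]); GRIP=MOUTH+.029*U
E
python3 - <<'E'
from geo import *
s=env.observe();print(s["time_s"],s["position"],np.round(s["q"],1),np.degrees(np.arctan2(s["tool_rot"][1][0],s["tool_rot"][0][0])))
p,R=rows(s["position"],s["tool_rot"],GRIP+.07*U,RG,5,.06,3)
E
```

```text
8.4 [0.62049373 0.10357265 0.20103303] [  -1.3   30.1   61.3    0.    88.5 -109.6] 108.31627097127873
max 0.02 5.60802995712398 end [0.5476 0.181  0.162 ] err 0.0005183285674988705 0.02822794159204232
[[[0.019,0.008,0.009],[-5.6,0.2,0.1],0.06],[[0.02,0.006,0.01],[-5.5,0.3,0.0],0.06],[[0.019,0.006,0.01],[-5.6,0.2,0.1],0.06],[[0.019,0.005,0.012],[-5.6,0.3,0.0],0.06],[[0.019,0.004,0.011],[-5.6,0.2,0.1],0.06]]
```

Emit:
{"api": "carry_out", "payload": {"plan": [[[0.019,0.008,0.009],[-5.6,0.2,0.1],0.06],[[0.02,0.006,0.01],[-5.5,0.3,0],0.06],[[0.019,0.006,0.01],[-5.6,0.2,0.1],0.06],[[0.019,0.005,0.012],[-5.6,0.3,0],0.06],[[0.019,0.004,0.011],[-5.6,0.2,0.1],0.06],[[0,0,0],[0,0,0],0.06],[[0,0,0],[0,0,0],0.06],[[0,0,0],[0,0,0],0.06]]}}

```text
time_s: 9.4
position: [0.5485, 0.1806, 0.1622]
tool_rot: [[-0.293, 0.449, -0.844], [0.956, 0.138, -0.259], [0.0, -0.883, -0.47]]
ft_force: [0.2, -0.1, -0.9]
grip_width: 0.0598
```

Run:
```python
from geo import *
import pickle
st=env.observe();w=env.get_image("wrist");T=env.get_image("top");pickle.dump((w,st),open("w4.pkl","wb"))
print(st["time_s"],st["position"],np.round(st["q"],1))
print("rot err",np.degrees(Ro.from_matrix(RG.T@st["tool_rot"]).as_rotvec()), "pos err tool", RG.T@(np.array(st["position"])-GRIP-.07*U))
C=wpose(w,st)
print("stub",wproj(w,C,MOUTH+.055*U),"block corners",wproj(w,C,[MOUTH+.052*U+a*.015*RD@[.883,0,.469]+b*.012*XT for a in(-1,1) for b in(-1,1)]).round(1))
save(w,"w4.png",None,1.2);save(T,"t4c.png",(100,230,180,310),5)
```

```text
9.4 [0.54853301 0.18059109 0.16220738] [   3.2   16.    97.5   10.1   39.6 -110.1]
rot err [-0.00490449  0.02583587  0.00885755] pos err tool [-0.00070618  0.00066719 -0.00081937]
stub [[214.93521313 321.20803413]] block corners [[194.2 304.7]
 [194.2 337.7]
 [231.8 305.4]
 [231.8 336.9]]
```

View pics/w4.png

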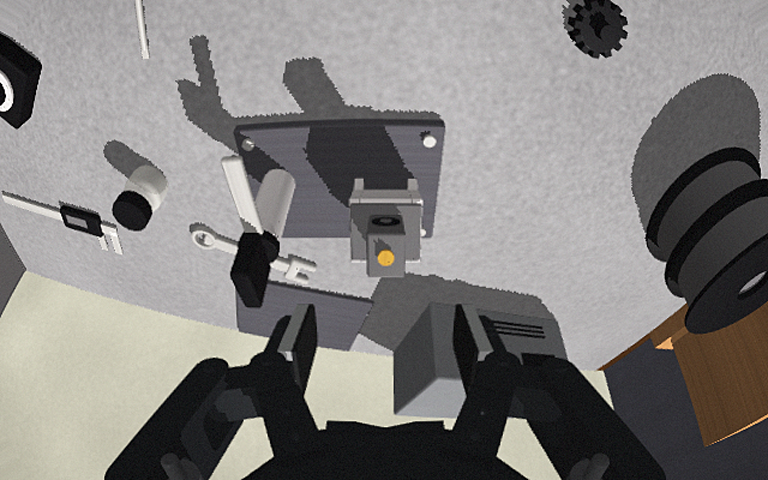

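View pics/t4c.png

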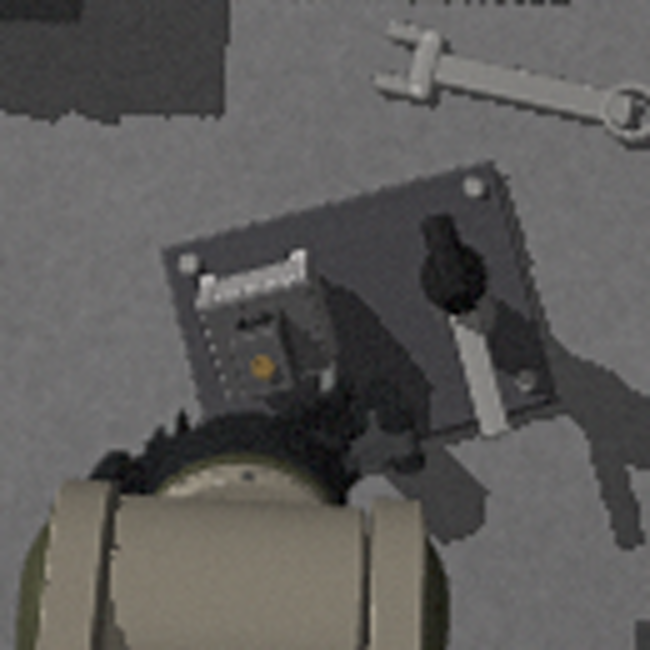

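Emit:
{"api": "carry_out", "payload": {"plan": [[[0.0007,0.02,0.0008],[0,0,0],0.06],[[0,0.026,0],[0,0,0],0.06],[[0,0.026,0],[0,0,0],0.06],[[0,0.014,0],[0,0,0],0.06],[[0,0,0],[0,0,0],0.06],[[0,0,0],[0,0,0],0.06],[[0,0,0],[0,0,0],0.06]]}}

```text
time_s: 10.38
position: [0.5854, 0.1933, 0.0868]
tool_rot: [[-0.294, 0.45, -0.843], [0.956, 0.138, -0.259], [0.0, -0.882, -0.471]]
ft_force: [-0.7, 0.1, 1.0]
grip_width: 0.0601
```

Run:
```python
from geo import *
import pickle
st=env.observe();w=env.get_image("wrist")
print(st["time_s"],st["position"],np.round(st["q"],1),st["ft_force"])
print("pos err tool", RG.T@(np.array(st["position"])-GRIP+.017*U))
save(w,"w5.png",None,1.2)
```

```text
10.375 [0.58536055 0.19328119 0.08675441] [   4.5   25.6   97.6   11.9   29.8 -111.5] [-0.71748588  0.05213873  0.97114961]
pos err tool [ 0.00060093 -0.00143494  0.00022991]
```

View pics/w5.png

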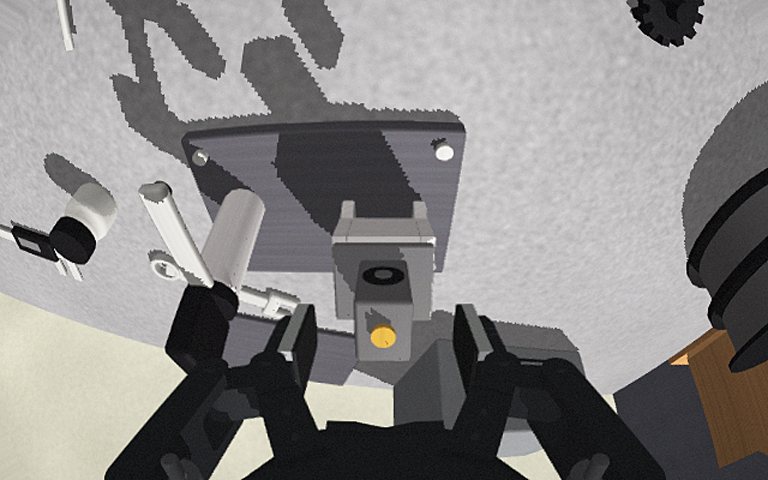

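Emit:
{"api": "carry_out", "payload": {"plan": [[[0,0.001,0],[0,0,0],0.035],[[0,0,0],[0,0,0],0.015],[[0,0,0],[0,0,0],0.01],[[0,0,0],[0,0,0],0.01],[[0,0,0],[0,0,0],0.01],[[0,0,0],[0,0,0],0.01]], "force": 60}}

```text
time_s: 11.18
position: [0.5857, 0.1933, 0.0852]
tool_rot: [[-0.294, 0.449, -0.844], [0.956, 0.138, -0.259], [0.0, -0.883, -0.47]]
ft_force: [-4.5, -2.6, 5.6]
grip_width: 0.0225
```

Run:
```python
from geo import *
st=env.observe()
print(st["time_s"],st["position"],st["grip_width"],st["ft_force"])
R=np.array(st["tool_rot"]);print("pos err tool", RG.T@(np.array(st["position"])-GRIP+.017*U),"U in tool",R.T@U)
```

```text
11.175 [0.58565597 0.19332092 0.08515931] 0.022483720392032412 [-4.49059196 -2.63974336  5.58521078]
pos err tool [0.00055209 0.0001115  0.00071913] U in tool [ 1.67528119e-04 -9.99999980e-01 -1.09482707e-04]
```

Emit:
{"api": "carry_out", "payload": {"plan": [[[0,-0.004,0],[0,0,0],0.01],[[0,-0.008,0],[0,0,0],0.01],[[0,-0.012,0],[0,0,0],0.01],[[0,-0.015,0],[0,0,0],0.01],[[0,-0.015,0],[0,0,0],0.01],[[0,-0.015,0],[0,0,0],0.01],[[0,-0.015,0],[0,0,0],0.01],[[0,-0.016,0],[0,0,0],0.01]]}}

```text
time_s: 12.18
position: [0.5403, 0.1794, 0.1742]
tool_rot: [[-0.294, 0.449, -0.844], [0.956, 0.138, -0.259], [0.0, -0.883, -0.469]]
ft_force: [0.0, -0.4, -2.2]
grip_width: 0.0228
```

Run:
```python
from geo import *
import pickle
st=env.observe();w=env.get_image("wrist");S=env.get_image("side")
print(st["time_s"],st["position"],st["grip_width"],st["ft_force"],np.round(st["q"],1))
save(w,"w6.png",None,1.2);save(S,"s6.png",(140,320,180,420),3)
s=env.observe()
p1=np.array(s["position"])+np.array([0,0,.0])
```

```text
12.175 [0.5403401  0.17941923 0.17417615] 0.02276379987864267 [ 0.01667904 -0.4101215  -2.21727546] [   3.1   14.4   97.5    9.9   41.2 -109.9]
```

View pics/w6.png

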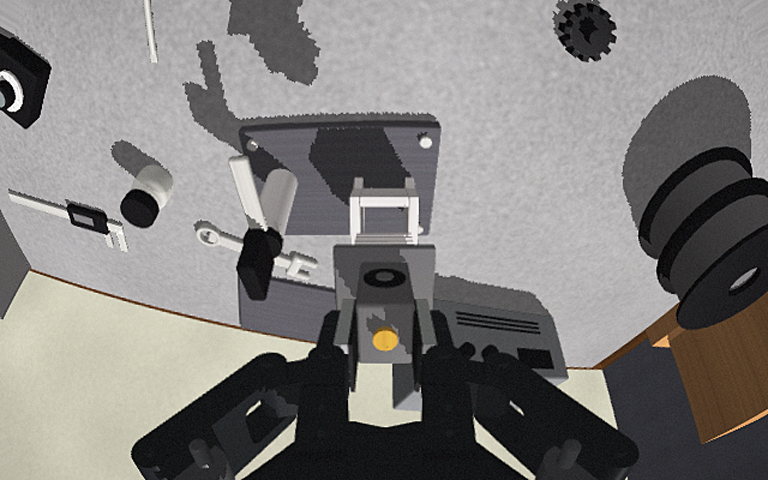

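View pics/s6.png

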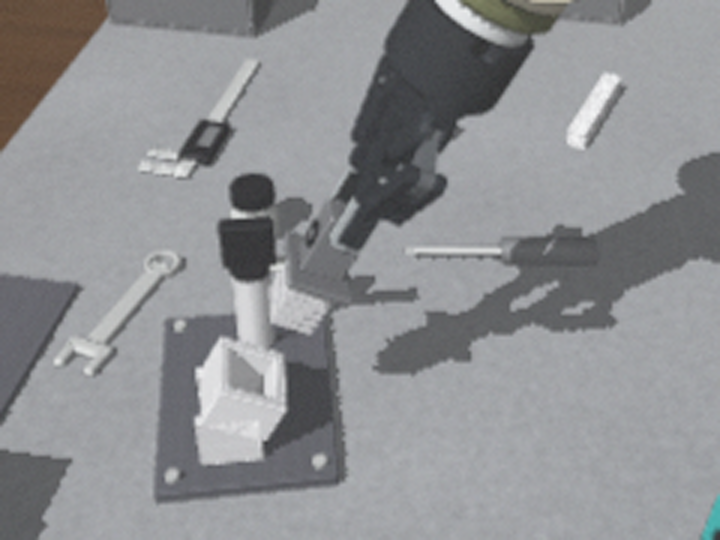

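Run:
```python
from geo import *
s=env.observe();print(s["position"])
a=107.1
p,R=rows(np.array(s["position"]),np.array(s["tool_rot"]),np.array([.535,.15,.27]),down(a),6,.01,3)
p,R=rows(p,R,np.array([.5522,-.2085,.25]),down(a),10,.01,3)
```

```text
[0.54087962 0.17952455 0.17520632]
max 0.016 4.7 end [0.5352 0.1496 0.2699] err 0.0004927839112840394 0.04571257108785094
[[[-0.004,-0.015,-0.005],[4.7,-0.0,-0.0],0.01],[[-0.005,-0.016,-0.004],[4.7,-0.0,-0.0],0.01],[[-0.004,-0.015,-0.003],[4.7,-0.0,-0.0],0.01],[[-0.005,-0.016,-0.002],[4.7,-0.0,-0.0],0.01],[[-0.004,-0.016,-0.0],[4.7,-0.0,-0.0],0.01],[[-0.005,-0.016,0.001],[4.7,-0.0,-0.0],0.01]]
max 0.035 0.0 end [ 0.5521 -0.2083  0.2501] err 0.00026273919722918026 0.04571257108785094
[[[-0.035,0.002,0.009],[-0.0,-0.0,-0.0],0.01],[[-0.034,0.002,0.009],[-0.0,-0.0,-0.0],0.01],[[-0.035,0.002,0.009],[-0.0,-0.0,-0.0],0.01],[[-0.035,0.002,0.009],[-0.0,-0.0,-0.0],0.01],[[-0.035,0.002,0.008],[-0.0,-0.0,-0.0],0.01],[[-0.034,0.002,0.009],[-0.0,-0.0,-0.0],0.01],[[-0.035,0.002,0.009],[-0.0,-0.0,-0.0],0.01],[[-0.035,0.002,0.009],[-0.0,-0.0,-0.0],0.01]]
[[[-0.035,0.002,0.009],[-0.0,-0.0,-0.0],0.01],[[-0.034,0.002,0.009],[-0.0,-0.0,-0.0],0.01]]
```

Emit:
{"api": "carry_out", "payload": {"plan": [[[-0.004,-0.015,-0.005],[2,0,0],0.01],[[-0.005,-0.016,-0.004],[5.2,0,0],0.01],[[-0.004,-0.015,-0.003],[5.2,0,0],0.01],[[-0.005,-0.016,-0.002],[5.2,0,0],0.01],[[-0.004,-0.016,0],[5.2,0,0],0.01],[[-0.005,-0.016,0.001],[5.2,0,0],0.01],[[-0.02,0.002,0.005],[0,0,0],0.01],[[-0.035,0.002,0.009],[0,0,0],0.01]]}}

```text
time_s: 13.28
position: [0.5364, 0.0923, 0.263]
tool_rot: [[-0.296, -0.0, -0.955], [0.955, 0.001, -0.296], [0.001, -1.0, 0.0]]
ft_force: [0.8, -0.3, -1.8]
grip_width: 0.0226
```

Emit:
{"api": "carry_out", "payload": {"plan": [[[-0.035,0.002,0.009],[0,0,0],0.01],[[-0.035,0.002,0.009],[0,0,0],0.01],[[-0.035,0.002,0.009],[0,0,0],0.01],[[-0.035,0.002,0.009],[0,0,0],0.01],[[-0.035,0.002,0.009],[0,0,0],0.01],[[-0.035,0.002,0.009],[0,0,0],0.01],[[-0.035,0.002,0.009],[0,0,0],0.01],[[-0.03,0.002,0.007],[0,0,0],0.01]]}}

```text
time_s: 14.28
position: [0.55, -0.1926, 0.2468]
tool_rot: [[-0.293, -0.0, -0.956], [0.956, 0.001, -0.293], [0.001, -1.0, 0.0]]
ft_force: [-0.0, -0.1, -2.0]
grip_width: 0.0225
```

Emit:
{"api": "carry_out", "payload": {"plan": [[[-0.015,0.002,0.004],[0,0,0],0.01],[[0,0,0],[0,0,0],0.01],[[0,0,0],[0,0,0],0.01],[[0,0,0],[0,0,0],0.01]]}}

```text
time_s: 14.78
position: [0.5506, -0.2056, 0.2457]
tool_rot: [[-0.295, 0.0, -0.955], [0.955, 0.0, -0.295], [0.0, -1.0, -0.0]]
ft_force: [-0.5, -0.9, -1.5]
grip_width: 0.0222
```

Run:
```python
from geo import *
import pickle
s=env.observe();w=env.get_image("wrist");S=env.get_image("side");T=env.get_image("top");pickle.dump((w,s,S,T),open("w7.pkl","wb"))
print(s["time_s"],s["position"],np.round(s["tool_rot"],4),np.round(s["q"],1),s["ft_force"])
C=wpose(w,s);print("lens wrist",wproj(w,C,[.5522,-.2085,.044]),"side",proj(S,[.5522,-.2085,.044]))
p,R=rows(np.array(s["position"]),np.array(s["tool_rot"]),np.array([.5522,-.2085,.18]),down(107.1),4,.01,4)
save(w,"w7.png",None,1.2);save(S,"s7.png",(60,240,220,420),3.5)
```

```text
14.775 [ 0.55064812 -0.20562553  0.24574747] [[-2.951e-01  3.000e-04 -9.555e-01]
 [ 9.555e-01  2.000e-04 -2.951e-01]
 [ 1.000e-04 -1.000e+00 -3.000e-04]] [ -32.    24.4   63.6    0.    92.  -139.2] [-0.50544868 -0.87988639 -1.4922352 ]
lens wrist [[168.28141737 317.80483491]] side [[173.84462895 314.78594804]]
max 0.0165 0.1 end [ 0.5522 -0.2085  0.18  ] err 5.125890133339645e-05 0.042170535593411024
[[[-0.0008,0.0164,-0.0002],[0.0,0.0,0.0],0.01],[[-0.0008,0.0165,-0.0001],[0.0,0.0,0.0],0.01],[[-0.0008,0.0164,-0.0002],[0.0,0.0,0.0],0.01],[[-0.0008,0.0164,-0.0001],[0.0,0.1,0.0],0.01]]
```

View pics/w7.png

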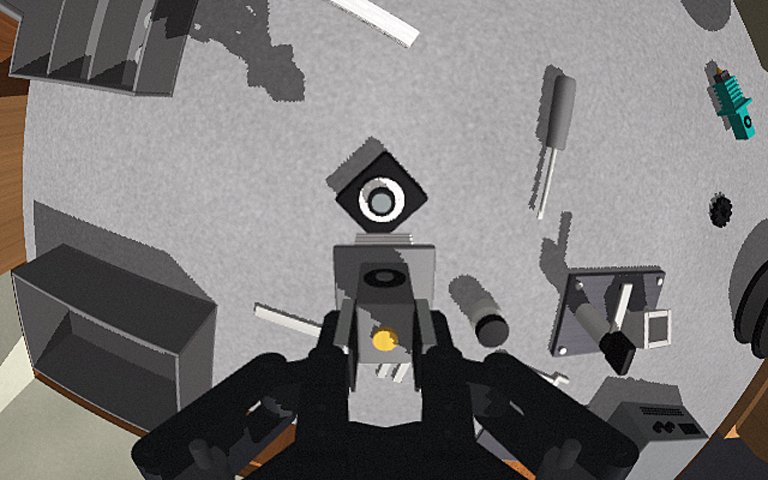

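View pics/s7.png

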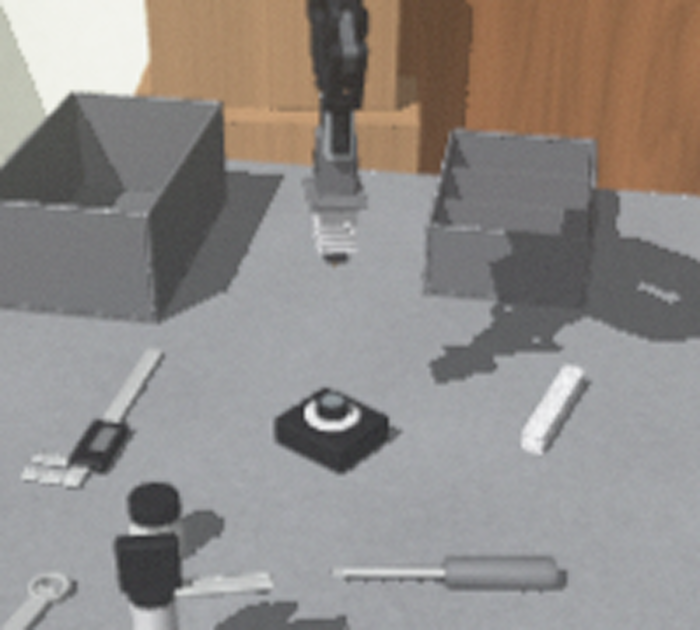

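Run:
```python
from geo import *
import pickle
w,s,S,T=pickle.load(open("w7.pkl","rb"))
C=np.array(w["tool_from_camera"])
P=dict(stub=(0,-.043,0),fl1=(-.026,.006,.022),fl2=(.026,.006,.022),bt1=(-.012,-.040,.015),bt2=(.012,-.040,.015),bb1=(-.012,.006,.015),bb2=(.012,.006,.015))
for n,p in P.items():
    px=wproj(w,C,p)[0];print(n,"uv in crop",((px[::-1]-[270,180]+.5)*6).round())
save(w,"w7c.png",(180,310,270,370),6)
# side: nozzle expected
R=np.array(s["tool_rot"]);p=np.array(s["position"])
print("nozzle side",proj(S,p+R@[0,.072,0]), "flange c", proj(S,p+R@[0,.012,0]))
print(((proj(S,p+R@[0,.072,0])[0][::-1]-[220,60])*3.5))
```

```text
stub uv in crop [303. 618.]
fl1 uv in crop [ 44. 154.]
fl2 uv in crop [564. 154.]
bt1 uv in crop [150. 438.]
bt2 uv in crop [456. 438.]
bb1 uv in crop [185. 220.]
bb2 uv in crop [423. 220.]
nozzle side [[135.5305763  315.49910889]] flange c [[115.44276302 315.69793987]]
[334.24688112 264.35701706]
```

View pics/w7c.png

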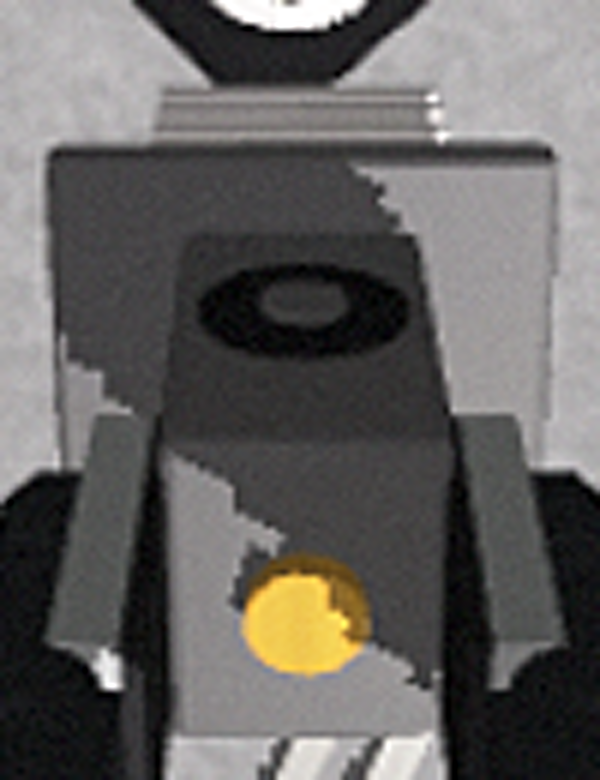

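Run:
```python
from geo import *
import pickle
from scipy.optimize import least_squares
w,s,S,T=pickle.load(open("w7.pkl","rb"));C=np.array(w["tool_from_camera"])
# points rel. to grip centre in tool-parallel axes
P=np.array([(0,-.026,0),(-.026,.023,.022),(.026,.023,.022),(-.012,-.023,.015),(.012,-.023,.015),(-.012,.023,.015),(.012,.023,.015),(.012,-.023,-.015),(-.026,.029,.022),(.026,.029,.022)])
uv=np.array([(304,622),(50,158),(553,158),(161,440),(452,440),(188,235),(416,235),(438,736),(48,148),(556,146)],float)
px=np.c_[uv[:,1]/6+180-.5,uv[:,0]/6+270-.5]
P=P[:8];px=px[:8]
def res(x,tilt=True):
    Rr=Ro.from_rotvec(x[3:]).as_matrix() if len(x)>3 else np.eye(3)
    return (wproj(w,C,P@Rr.T+x[:3])-px).ravel()
for x0 in (np.array([0,-.017,0]),np.array([0,-.017,0,0,0,0.])):
    r=least_squares(res,x0,loss="soft_l1");print((r.x[:3]*1e3).round(2),np.degrees(r.x[3:]).round(2));print(res(r.x).reshape(-1,2).round(2).tolist())
```

```text
[ -0.03 -12.82  -2.69] []
[[-0.85, -0.18], [1.17, 0.15], [1.17, 0.63], [0.34, -1.08], [0.35, -0.14], [-1.07, 0.0], [-1.07, 0.61], [-0.11, 0.12]]
[ -0.15 -12.78  -2.76] [-0.18  0.53  0.61]
[[-0.91, 0.13], [1.12, -0.15], [1.54, 0.26], [0.19, -0.56], [0.34, 0.35], [-0.99, -0.37], [-0.81, 0.22], [-0.08, 0.06]]
```

Emit:
{"api": "carry_out", "payload": {"plan": [[[-0.001,0.018,0],[0,0,0],0.01],[[-0.001,0.02,0],[0,0,0],0.01],[[-0.001,0.02,0],[0,0,0],0.01],[[0,0.016,0],[0,0,0],0.01],[[0,0,0],[0,0,0],0.01],[[0,0,0],[0,0,0],0.01],[[0,0,0],[0,0,0],0.01],[[0,0,0],[0,0,0],0.01]]}}

```text
time_s: 15.92
position: [0.5515, -0.2095, 0.1719]
tool_rot: [[-0.294, 0.001, -0.956], [0.956, -0.0, -0.294], [-0.0, -1.0, -0.001]]
ft_force: [0.4, -0.4, -2.4]
grip_width: 0.0223
```

Run:
```python
from geo import *
import pickle
s=env.observe();S=env.get_image("side");T=env.get_image("top");pickle.dump((s,S,T),open("w8.pkl","wb"))
print(s["time_s"],s["position"],np.round(s["tool_rot"],4))
R=np.array(s["tool_rot"]);p=np.array(s["position"])
for n,o in (("kin",(0,-.017,-.0007)),("cam",(0,-.0128,-.0027))):
    g=p+R@np.array(o); z=np.array([0,0,-1])
    for k,d in (("flange",.029),("body",.069),("nozzle",.089)):
        q=(proj(S,g+z*d)[0][::-1]-[280,90]+.5)*8;print(n,k,(g+z*d).round(4),q.round(1))
    # flange corners
    print([((proj(S,g+R@np.array([a*.026,.029,b*.022]))[0][::-1]-[280,90]+.5)*8).round(1).tolist() for a in(-1,1) for b in (-1,1)])
print("lens",(proj(S,[.5522,-.2085,.044])[0][::-1]-[280,90]+.5)*8)
save(S,"s8.png",(90,200,280,350),8/1) if 0 else save(S,"s8.png",(115,190,280,350),8)
save(T,"t8.png",(150,240,350,450),6)
```

```text
15.925 [ 0.55153837 -0.209524    0.17193429] [[-2.939e-01  6.000e-04 -9.558e-01]
 [ 9.558e-01 -2.000e-04 -2.939e-01]
 [-3.000e-04 -1.000e+00 -5.000e-04]]
kin flange [ 0.5522 -0.2093  0.1599] [285.1 398.3]
kin body [ 0.5522 -0.2093  0.1199] [284.2 497.4]
kin nozzle [ 0.5522 -0.2093  0.0999] [283.8 545.3]
[[214.9, 367.1], [336.4, 360.8], [231.5, 437.5], [357.8, 430.6]]
cam flange [ 0.5541 -0.2087  0.1557] [279.4 409.2]
cam body [ 0.5541 -0.2087  0.1157] [278.7 507.9]
cam nozzle [ 0.5541 -0.2087  0.0957] [278.3 555.5]
[[209.4, 377.9], [330.7, 371.5], [225.8, 448.6], [351.8, 441.6]]
lens [282.28758434 674.75703162]
```

View pics/s8.png

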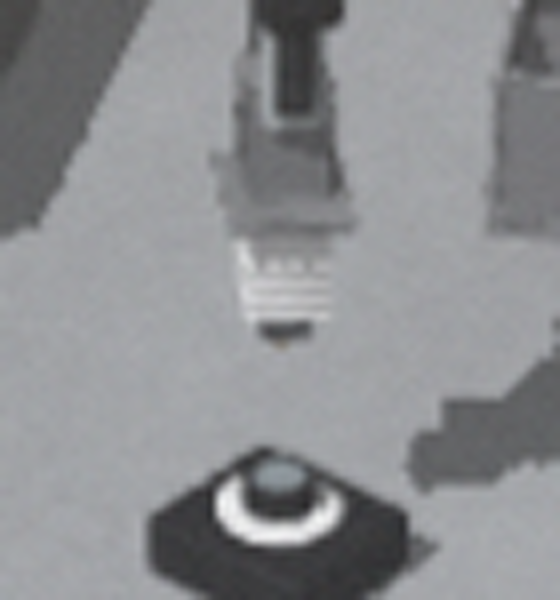

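View pics/t8.png

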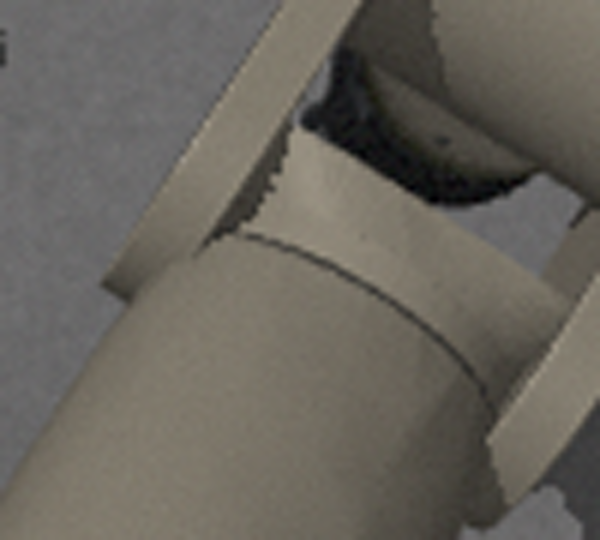

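Emit:
{"api": "carry_out", "payload": {"plan": [[[0.0005,0.0025,0],[0,0,0],0.01],[[0,0.0025,0],[0,0,0],0.01],[[0,0,0],[0,0,0],0.01],[[0,0,0],[0,0,0],0.01],[[0,0,0],[0,0,0],0.01],[[0,0,0],[0,0,0],0.01],[[0,0,0],[0,0,0],0.01],[[0,0,0],[0,0,0],0.01]]}}

```text
time_s: 17.02
position: [0.5513, -0.209, 0.1665]
tool_rot: [[-0.294, -0.0, -0.956], [0.956, 0.0, -0.294], [0.0, -1.0, 0.0]]
ft_force: [-0.4, 1.3, -2.1]
grip_width: 0.0225
```

Run:
```python
from geo import *
s=env.observe();S=env.get_image("side")
R=np.array(s["tool_rot"]);p=np.array(s["position"])
print(s["time_s"],p,np.abs(s["qvel"]).max(),"nozzle",p+R@[0,.072,-.0007],"tilt",np.degrees(np.arccos(-R[2,1])),s["ft_force"],s["grip_width"])
save(S,"s9.png",(115,190,280,350),8);save(S,"s9f.png")
```

```text
17.025 [ 0.55125316 -0.20900956  0.16647955] 0.08556348621185086 nozzle [ 0.55191625 -0.20878497  0.09447955] tilt 0.015738499408162406 [-0.35393223  1.34863004 -2.05710915] 0.022537496348993265
```

View pics/s9.png

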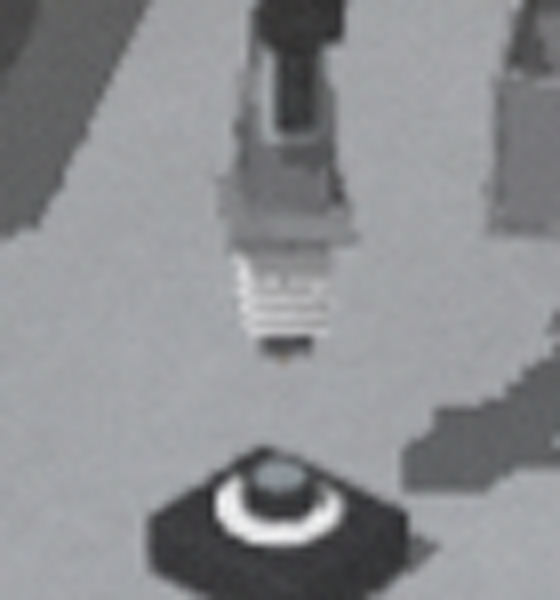

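View pics/s9f.png

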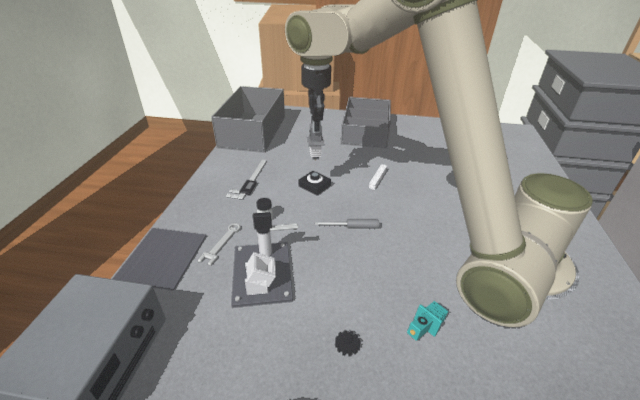

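The side view shows the head upright, with its nozzle at crop (285,358) above the lens at (283,474). The clamp is still open, and the bystanders are where they started (no move since the first view in this camera).

```bash
python3 -c "
from rig import env
print(env.close_job())"
```

```text
the job is handed in; nothing more can be done
None
```

The print head is out of the dock and held upright and still in the gripper, with its nozzle over the camera lens. I handed the job in at about 17 s of the 53 s allowed. No verdict was reported.

**What I did:**
1. Gripped the clamp knob and turned it anticlockwise until the wrist torque rose to about 0.6 N m, which means it was against its stop. The tool angle then read about 92° from the dock's zero.
2. Grasped the grey head along the slope with 60 N, leaving the turquoise look-alike alone, and drew it out about 100 mm.
3. Turned it upright in free space and moved it over the lens.

**Last checks:**
- **Position:** the nozzle is computed at (0.552, -0.209, 0.0945). The lens measures (0.552, -0.2085, 0.044), so the nozzle is within about 0.5 mm sideways and about 50 mm above it.
- **Tilt and grip:** the tool is 0.02° off vertical, the grip is steady at 22.5 mm, and the force is only the head's weight.
- **Side view:** the nozzle stands in line above the lens, the clamp is still open, and nothing else looks moved.

**One disagreement:** a fit to the wrist camera picture put the head about 4 mm lower in the gripper and 2 to 3 mm to one side. The side view matched the arm's own position reading to under 1 mm, so I went by that. If the wrist camera were right, the nozzle would be about 46 mm above the lens and about 2 mm off centre.

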